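Count along the offcut rack and push the oak block into the third gap

TASK

Starting at the red-capped end of the sorter rack, run a closed fingertip along the top of its metal rail, over the brass tags of the first, second and third gap and no further, keeping it on the rail between them. Then push the orange oak block along the shelf and into that third gap from the red end until it is fully home against the stop at the back, sliding it without lifting or tipping it. Leave the other blocks, the screwdriver and the tin where they are.

Things in the scene. Friction and masses are not known exactly. Their poses are not given: they have to be found in the camera images.
- rack: Fixed pale plywood sorter rack: a base board 10 mm thick (rack x -135 to +85 mm, y +-185 mm) with dividers and a rail on it. Origin: at bench height, in the middle of the row of gaps, at the front (mouth) edge of the dividers. x points into the gaps (away from the robot), y to the left along the row, z up.
- gaps (a point): Rack x = y = 0, at the divider tops, 55 mm above the bench. 7 blue dividers 6 mm thick, pitch 52 mm, x 1 to 83 mm, rounded mouths, make 6 gaps 46 mm wide, centres at rack y +130, +78, +26, -26, -78, -130 mm, open to the front and top. At the back a stop strip closes them: face at rack x = 75 mm, top 30 mm above the bench.
- shelf (a point): Middle of the shelf's top (rack x = -68 mm, y = 0, 10 mm above the bench): the flat, rimless part of the base board in front of the dividers, 135 mm deep. The gaps' floor is level with it.
- rail (a point): Middle of the rail's top face (rack x = 73 mm, y = 0, 67 mm above the bench). The rail is a level, flat, smooth, rigid aluminium bar along y across the back ends of the dividers, 20 mm wide, 368 mm long; the brass tags are let into it flush.
- red_cap: Fixed red end cap, 24 x 20 x 12 mm, standing on one end of the rail. Origin: centre of its underside, at rack x = 73 mm, y = +174 mm or -174 mm, 67 mm above the bench; which end differs from run to run. The counting starts at this end.
- grey_cap: Fixed grey end cap of the same size on the other end of the rail.
- oak_offcut: Loose block of orange varnished oak moulding, 80 mm long (its x), 32 mm wide (y; 24 mm over its top 10 mm), 40 mm high, about 70 g. Origin: centre of its underside. It stands upright on the shelf in front of the dividers, one end roughly towards the gaps, and slides when pushed. Fully home in a gap its far end is against the stop strip (origin at rack x = 35 mm) and its near end sticks out 5 mm in front of the dividers.
- white_offcut: Loose white painted block of the same size, already standing in one of the gaps; leave it where it is. Its gap counts like any other.
- dark_offcut: Loose dark brown block of the same size, already standing in another gap; leave it where it is. Its gap counts like any other.
- screwdriver: Loose yellow-handled screwdriver lying on the bench to the right of the rack, about 200 mm long; leave it alone.
- filler_tin: Loose tin with a paper label, 70 mm diameter, 75 mm high, standing on the bench to the left of the rack. Origin: centre of its underside; leave it alone.
- tag1: Fixed brass tag in the rail, at the middle of gap 1 as numbered from the rack's +y end: 8 mm along the rail, 20 mm across it, flush with it. Origin: centre of its top face (rack x = 73 mm, y = +130 mm, 67 mm above the bench).
- tag2: Fixed brass tag in the rail, at the middle of gap 2 as numbered from the rack's +y end: 8 mm along the rail, 20 mm across it, flush with it. Origin: centre of its top face (rack x = 73 mm, y = +78 mm, 67 mm above the bench).
- tag3: Fixed brass tag in the rail, at the middle of gap 3 as numbered from the rack's +y end: 8 mm along the rail, 20 mm across it, flush with it. Origin: centre of its top face (rack x = 73 mm, y = +26 mm, 67 mm above the bench).
- tag4: Fixed brass tag in the rail, at the middle of gap 4 as numbered from the rack's +y end: 8 mm along the rail, 20 mm across it, flush with it. Origin: centre of its top face (rack x = 73 mm, y = -26 mm, 67 mm above the bench).
- tag5: Fixed brass tag in the rail, at the middle of gap 5 as numbered from the rack's +y end: 8 mm along the rail, 20 mm across it, flush with it. Origin: centre of its top face (rack x = 73 mm, y = -78 mm, 67 mm above the bench).
- tag6: Fixed brass tag in the rail, at the middle of gap 6 as numbered from the rack's +y end: 8 mm along the rail, 20 mm across it, flush with it. Origin: centre of its top face (rack x = 73 mm, y = -130 mm, 67 mm above the bench).
- rail12: Plain aluminium stretch of the rail, 44 mm long, between tag1 and tag2. Origin: centre of its top face.
- rail23: Plain aluminium stretch of the rail, 44 mm long, between tag2 and tag3. Origin: centre of its top face.
- rail45: Plain aluminium stretch of the rail, 44 mm long, between tag4 and tag5. Origin: centre of its top face.
- rail56: Plain aluminium stretch of the rail, 44 mm long, between tag5 and tag6. Origin: centre of its top face.

How it is judged:
By the outcome, as a careful person would: the job done as asked, in the order asked, and still so for the second after the job is handed in, with the robot touching nothing.
It also fails if it takes over 64 s, if anything falls off the work surface, if the arm or the gripper's body presses on something with over 40 N, if the wrist force passes 120 N, or if a joint passes its speed limit or range.

ROBOT

A 7-joint arm with a two-finger parallel gripper is mounted at the origin on the work surface. World frame = base frame: x ahead of the robot, y to its left, z up, the work surface at z = 0. Lengths are in m, angles in rad, forces in N, time in s.
With the tool pointing down it reaches from about 0.4 to 0.875 m from the base axis. Payload 19.3 kg.
Tool frame: the origin (TCP) lies at the very end of the fingers, on their centre line; the grasp point (between the pads) lies bot.grasp_offset behind it (bot.grasp_offset is the distance from the TCP to the grasp point, in m); z points along the fingers, y is the direction in which the jaws open and shut (so a half turn about z gives the same grasp; the last joint's range is limited). The gripper opens to 85 mm and grips with 20 to 120 N. Pads are 22 mm wide; open, the fingers measure 114 mm over their backs; the gripper's body (76 mm by 85 mm) begins 54 mm behind the grasp point. The pads swing forward as they close: fully open they stand 13 mm farther back than shut.
Start: joints at [-1.259, 0.521, -0.036, 1.599, 0.021, 1.021, -0.113], TCP at [0.233, 0.58, 0.231] pointing down, gripper open.
Joint ranges: [-2.91, 2.91], [-0.3, 2.13], [-1.5, 1.42], [0.17, 2.43], [-1.26, 4.41], [0.16, 1.93], [-2.52, 2.52]. Speed limits (rad/s): [1.89, 1.89, 2.39, 2.39, 3.01, 3.01, 3.01].

INTERFACE

Orientations are given as [roll, pitch, yaw] about the fixed x, y, z axes, in that order (R = Rz(yaw) Ry(pitch) Rx(roll)).
In Python, from workcell import bot gives the robot as it stands. The module is installed in compiled form; this text tells all that it offers.
- The arm moves only by the shell command python3 -m handwheel 'ROWS' [OPENING] [FORCE]. ROWS is JSON, a list of rows, each a list of 6 numbers: the shift along the tool's x, y, z as a fraction of full scale, then the turn, a rotation vector about the tool's x, y, z as a fraction of full scale. In form: [[x, y, z, rx, ry, rz], ...]. A call has 1 to 8 rows; each row shifts and turns the commanded pose from where the row before left it, along the tool's axes as they then stand; what a row does not reach is not made up. Full scale, the value 1, is 0.025 m for a shift and 360 degrees for a turn. A row lasts 1/8 s, in which the tool goes at most 62.5 mm and 10.7 degrees, less where a joint would pass 70% of its speed; a pose out of reach is approached as far as the arm can. A call with a number of a shift or a turn outside -1 to 1 is refused whole. A call with a gripper value outside its range is refused whole. OPENING is the closure, from -1 (fully open) to 1 (shut), set as the call begins (- or left out, the last holds). The fingers move at their own pace and stop on an object; FORCE is the grip in N (left out, the last holds). Time passes only in rows, so rows that do not move let the fingers close. It gives the time, the measured TCP pose, the force and the opening at its end, in the units of the state.
- bot.observe(): the state, without advancing time (a new reading comes with each control period).
- bot.grab_frame(name): name is "scene" or "side" or "wrist"; returns a dict with "pixels" (400x640x3 uint8, blue, green, red), "vertical_fov" (degrees; the focal length in pixels is half the picture's height over the tangent of half this angle, whatever the lens; pixels are square), "cx", "cy" (the principal point, pixels), "R" (3x3) and "t" (3): a world point X has camera coordinates R X + t. Camera axes: x right, y down, z forward; pixel columns grow to the right and rows downward; lengths in m; the calibration is good to about 2 mm. A picture is of the moment at which its call begins. There is no depth.
- bot.job_done(): hands the job in, once; it reports no verdict.
Trained networks look in a picture, given as the dict that the camera call returned (one of the last four; its "shot" number tells which), for a name from the list of things; names that differ only in an ending like _2 or _b are one class to them, and where a whole thing is asked for, a point or a joint stands for the part that bears it (a point fixed in the world has none). Each returns a list of dicts, best first, with "score" (0 to 1); they miss things now and then, are a little off and sometimes report something else, mostly with a low value. They report only what shows in the picture. A call takes as long as a camera call.
- bot.trace(picture, thing): "region" (400x640 bool, what is visible of it) and "point" ([column, row] in pixels, amid what is visible of it).
The state is a dict: "clock": time; "qpos": joint angles; "qd": joint speeds; "joint_efforts": joint torques, N m; "position": TCP position; "tool_rot": TCP orientation; "force": force on the tool from outside, world axes, zero at the start; "moment": the same for the moment, N m; "grip_width": finger opening in m.
Only numpy, scipy, OpenCV 4.12 (cv2) and the standard library are available. Lean on these libraries where they do the work, as an engineer would, in place of code of your own. Each camera call takes 0.05 s, during which the arm holds its last target.

## Working session

There is one attempt and no reset: what is moved stays moved. The work goes in short steps, Python scripts to look and compute and a shell command to move; the robot and the scene stay as the last step left them, time stands still between calls to the robot, and variables do not carry over. Pictures are saved under pics/ and viewed, and the job is handed in when it is done.

```bash
mkdir -p pics; python3 - <<'E'
from workcell import bot
import cv2
s=bot.observe(); print({k:s[k] for k in ("clock","position","tool_rot","force","grip_width")}, bot.grasp_offset)
for n in ("scene","side","wrist"):
    p=bot.grab_frame(n); cv2.imwrite(f"pics/{n}0.png",p["pixels"]); print(n,p["vertical_fov"],p["cx"],p["cy"],p["R"],p["t"])
E
```

```text
{'clock': 0.0, 'position': array([0.23277971, 0.57965474, 0.23069055]), 'tool_rot': array([-3.14039761e+00,  9.81574420e-05,  2.75978145e+00]), 'force': array([-0.53255198,  0.68076563, -1.31815928]), 'grip_width': 0.08514330099581545} 0.0187
scene 55.153951105095175 326.92573046247554 202.9295688320794 [[-0.23401864  0.97220431 -0.00735255]
 [ 0.80552773  0.18965239 -0.5613885 ]
 [-0.54438989 -0.13729806 -0.82751972]] [ 0.12674482 -0.39424452  1.29699849]
side 42.08450463172378 328.1260868113269 201.05407018841188 [[ 0.77815197 -0.62800821 -0.00923053]
 [-0.48976048 -0.59752016 -0.63490498]
 [ 0.39321011  0.49857331 -0.77253509]] [-0.45229913  0.31832261  1.34693427]
wrist 65.08437048622412 318.05133049982663 200.98301703307098 [[ 0.37233149  0.92809881 -0.00136339]
 [ 0.88202698 -0.35339069  0.31167841]
 [ 0.28878655 -0.11725023 -0.95018667]] [-0.62378435 -0.04201724  0.37971944]
```

View pics/scene0.png

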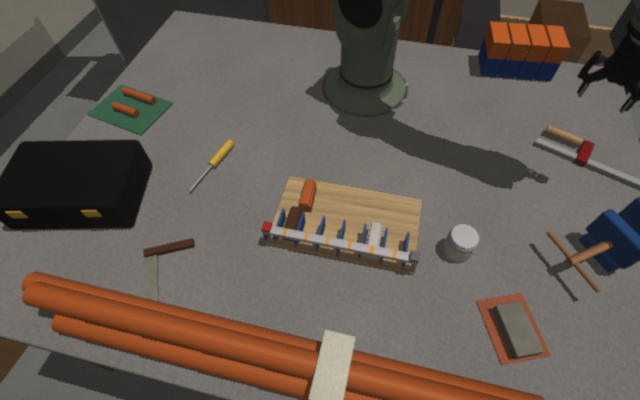

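View pics/side0.png

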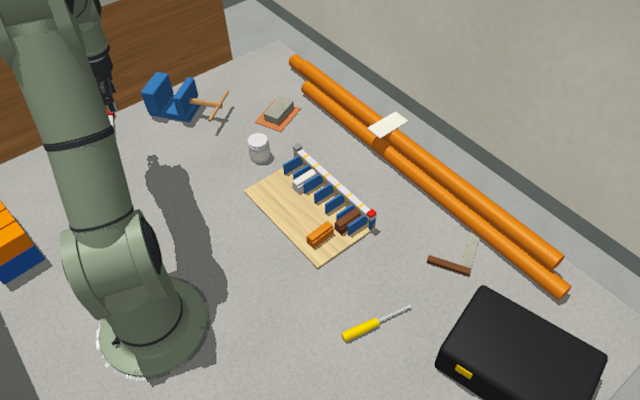

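View pics/wrist0.png

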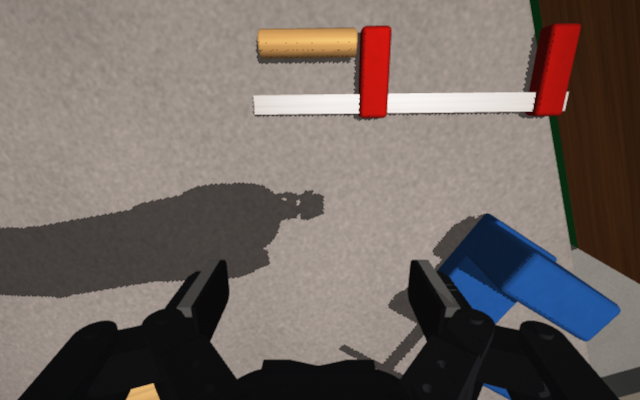

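The scene picture shows the rack at about (350, 222), the red cap at (267, 228), on the robot's right (rack -y), and the orange block at about (308, 195). Counting from the red cap, the third gap should be the one at rack y = -26. Next I'll measure.

```bash
cat > h.py <<'E'
import numpy as np, cv2
from workcell import bot
from scipy.optimize import least_squares
def proj(p,X):
    f=200/np.tan(np.radians(p["vertical_fov"])/2)
    c=np.asarray(X)@np.asarray(p["R"]).T+np.asarray(p["t"])
    return np.stack([p["cx"]+f*c[...,0]/c[...,2],p["cy"]+f*c[...,1]/c[...,2]],-1)
def back(p,uv,z):
    f=200/np.tan(np.radians(p["vertical_fov"])/2)
    R=np.asarray(p["R"]); d=R.T@np.array([(uv[0]-p["cx"])/f,(uv[1]-p["cy"])/f,1]); o=-R.T@np.asarray(p["t"])
    return o+d*(z-o[2])/d[2]
def r2w(pose,P):
    x,y,a=pose; P=np.asarray(P,float); c,s=np.cos(a),np.sin(a)
    return np.stack([x+c*P[...,0]-s*P[...,1],y+s*P[...,0]+c*P[...,1],P[...,2]],-1)
E
python3 - <<'E'
from h import *
import pickle
out={}
for n in ("scene","side"):
    p=bot.grab_frame(n); out[n]=dict(p)
    for t in ("red_cap","grey_cap","oak_offcut","white_offcut","dark_offcut","tag1","rack","filler_tin","screwdriver"):
        r=bot.trace(p,t)
        out[n][t]=r
        print(n,t,[(round(float(a["score"]),2),np.round(a["point"],1).tolist(),int(a["region"].sum())) for a in r][:7])
pickle.dump(out,open("o.pkl","wb"))
for n,(u,v,w,h) in dict(scene=(255,170,180,110),side=(240,130,150,145)).items():
    c=out[n]["pixels"][v:v+h,u:u+w]; cv2.imwrite(f"pics/z{n}.png",cv2.resize(c,None,fx=4,fy=4,interpolation=cv2.INTER_CUBIC))
E
```

```text
scene red_cap []
scene grey_cap [(0.61, [414.3, 255.7], 87)]
scene oak_offcut [(0.63, [305.1, 197.8], 377), (0.52, [315.9, 237.2], 220)]
scene white_offcut [(0.81, [374.6, 231.7], 315)]
scene dark_offcut [(0.7, [292.5, 215.0], 259), (0.42, [317.8, 241.2], 197)]
scene tag1 [(0.43, [293.7, 218.4], 314), (0.24, [296.1, 234.2], 157)]
scene rack [(0.9, [350.2, 225.5], 9795), (0.66, [413.3, 256.4], 104)]
scene filler_tin [(0.7, [458.7, 244.3], 1029)]
scene screwdriver [(0.87, [220.5, 153.2], 305)]
side red_cap [(0.53, [372.8, 213.0], 51)]
side grey_cap [(0.43, [294.8, 147.1], 55), (0.36, [310.4, 206.0], 7110)]
side oak_offcut [(0.97, [319.7, 232.4], 433)]
side white_offcut [(0.66, [303.5, 178.2], 205), (0.41, [308.2, 161.2], 90)]
side dark_offcut [(0.79, [343.9, 223.0], 345), (0.75, [311.1, 160.0], 78)]
side tag1 [(0.45, [342.6, 221.7], 309)]
side rack [(0.87, [315.1, 209.0], 7263)]
side filler_tin [(0.78, [258.5, 150.1], 574)]
side screwdriver [(0.65, [365.4, 327.9], 511)]
```

View pics/zscene.png

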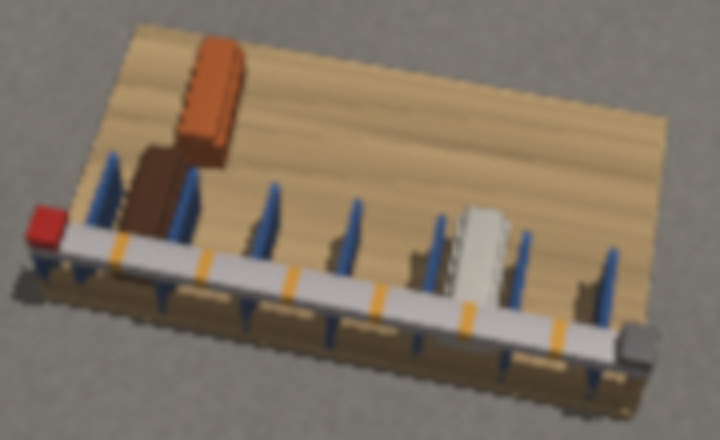

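View pics/zside.png

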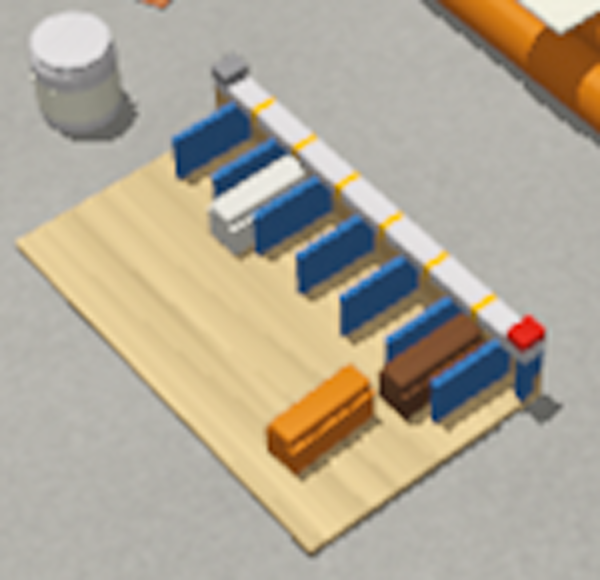

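```bash
cat >> h.py <<'E'
TAGS=np.array([[.073,y,.067] for y in (-.130,-.078,-.026,.026,.078,.130)])
COR=np.array([[-.135,-.185,.010],[-.135,.185,.010]])
E
python3 - <<'E'
from h import *
import pickle
o=pickle.load(open("o.pkl","rb"))
Z=lambda L,off:(np.array(L)+.5)/4-.5+np.array(off)
obs={"scene":Z([(120,249),(205,266),(291,283),(378,300),(467,320),(559,337),(137,24),(667,118)],(255,170)),
"side":Z([(484,304),(437,260),(392,220),(347,181),(304,142),(263,104),(312,553),(18,243)],(240,130))}
P=np.vstack([TAGS,COR])
def res(v,cams=("scene","side")):
    return np.concatenate([(proj(o[n],r2w(v[:3],P))-obs[n]).ravel() for n in cams])
for cams in (("scene","side"),("scene",),("side",)):
    s=least_squares(res,[.6,0,0],args=(cams,)); print(cams,s.x.round(4),np.degrees(s.x[2]).round(2)); print(s.fun.reshape(-1,2).round(1).tolist())
E
```

```text
('scene', 'side') [0.5647 0.0492 0.0117] 0.67
[[-0.5, -0.2], [-0.4, -0.2], [-0.3, -0.2], [-0.1, -0.1], [-0.0, -0.7], [-0.4, -0.5], [-0.5, -0.5], [0.1, -0.4], [0.2, -1.0], [0.1, -0.5], [-0.0, -0.6], [0.2, -0.7], [0.3, -0.4], [0.2, -0.2], [-0.3, -1.0], [-1.1, -1.0]]
('scene',) [0.5655 0.0501 0.0105] 0.6
[[-0.2, 0.1], [-0.2, 0.1], [-0.1, 0.1], [0.2, 0.3], [0.2, -0.3], [-0.1, -0.0], [-0.2, -0.3], [0.4, -0.1]]
('side',) [0.5633 0.0471 0.0135] 0.77
[[0.3, -0.3], [0.2, 0.2], [0.1, 0.0], [0.2, -0.1], [0.3, 0.2], [0.2, 0.4], [-0.1, -0.2], [-1.2, -0.3]]
```

```bash
cat >> h.py <<'E'
def hullmask(p,pose,off,k=4,z0=.010):
    prof=[(y,z) for y in (-.016,.016) for z in (0,.03)]+[(y,.04) for y in (-.012,.012)]
    P=np.array([[x,y,z+z0] for x in (-.04,.04) for y,z in prof])
    uv=(proj(p,r2w(pose,P))-np.array(off)+.5)*k
    m=np.zeros((90*k,90*k),np.uint8); cv2.fillConvexPoly(m,cv2.convexHull(uv.astype(np.float32)).round().astype(np.int32),1); return m
def orange(p,off,k=4):
    c=p["pixels"][off[1]:off[1]+90,off[0]:off[0]+90]; c=cv2.resize(c,None,fx=k,fy=k,interpolation=cv2.INTER_CUBIC)
    h=cv2.cvtColor(c,cv2.COLOR_BGR2HSV)
    return ((h[...,0]<22)&(h[...,1]>185)&(h[...,2]>75)).astype(np.uint8)
def fitblock(ps,offs,x0):
    from scipy.optimize import minimize
    M=[]
    for p,o in zip(ps,offs):
        m=orange(p,o); n,l,st,ce=cv2.connectedComponentsWithStats(m); i=1+np.argmax(st[1:,4]); M.append((l==i).astype(np.uint8))
    def f(v):
        v=[v[0]/1000,v[1]/1000,v[2]/100]; t=0
        for p,o,m in zip(ps,offs,M):
            h=hullmask(p,v,o); t+=1-(h&m).sum()/(h|m).sum()
        return t
    x0=np.array([x0[0]*1000,x0[1]*1000,x0[2]*100])
    best=None
    for d in (0,8,-8):
        s=minimize(f,x0+[0,0,d],method="Nelder-Mead",options=dict(initial_simplex=x0+[0,0,d]+np.array([[0,0,0],[8,0,0],[0,8,0],[0,0,10]])))
        if best is None or s.fun<best.fun: best=s
    return best.x/[1000,1000,100],best.fun,M
E
python3 - <<'E'
from h import *
import pickle
o=pickle.load(open("o.pkl","rb"))
offs={"scene":(265,155),"side":(275,190)}
for cams in (("scene","side"),("scene",),("side",)):
    ps=[o[n] for n in cams]
    x0=back(o["side"],(319.7,232.4),.035)
    v,f,M=fitblock(ps,[offs[n] for n in cams],[x0[0],x0[1],0]); print(cams,x0,v.round(4),np.degrees(v[2]).round(1),f,[m.sum()/16 for m in M])
    r=(0.5647,0.0492,0.0117)
    d=v[:2]-r[:2]; c,s=np.cos(r[2]),np.sin(r[2]); print("rack",c*d[0]+s*d[1],-s*d[0]+c*d[1])
    for n,m,p in zip(cams,M,ps):
        off=offs[n]; c=cv2.resize(p["pixels"][off[1]:off[1]+90,off[0]:off[0]+90],None,fx=4,fy=4)
        for mm,col in ((m,(255,0,0)),(hullmask(p,v,off),(0,255,0))):
            cs,_=cv2.findContours(mm,0,2); cv2.drawContours(c,cs,-1,col,1)
        if len(cams)==2: cv2.imwrite(f"pics/fit_{n}.png",c)
a,b=[cv2.imread(f"pics/fit_{n}.png") for n in ("scene","side")]
cv2.imwrite("pics/fit.png",np.hstack([a,b]))
E
```

```text
('scene', 'side') [ 0.49941147 -0.06360175  0.035     ] [ 0.4977 -0.0637  0.1798] 10.3 1.1698271054099276 [np.float64(37.5625), np.float64(373.4375)]
rack -0.06833513947396151 -0.11208619214964172
('scene',) [ 0.49941147 -0.06360175  0.035     ] [ 0.4994 -0.0636  0.    ] 0.0 1.0 [np.float64(37.5625)]
rack -0.0666038080676717 -0.11203016985349618
('side',) [ 0.49941147 -0.06360175  0.035     ] [ 0.4977 -0.0637  0.1798] 10.3 0.16982710540992751 [np.float64(373.4375)]
rack -0.06833513947396151 -0.11208619214964172
```

View pics/fit.png

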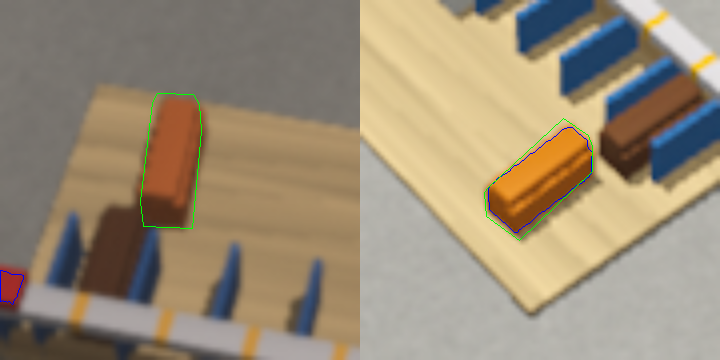

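```bash
sed -i 's/(h\[...,0\]<22)&(h\[...,1\]>185)&(h\[...,2\]>75)/(h[...,0]<22)\&(h[...,1]>140)\&(h[...,2]>62)/' h.py
python3 - <<'E'
from h import *
import pickle
o=pickle.load(open("o.pkl","rb"))
offs={"scene":(276,155),"side":(275,190)}
x0=[.498,-.0637,.17]
for cams in (("scene","side"),("scene",),("side",)):
    ps=[o[n] for n in cams]
    v,f,M=fitblock(ps,[offs[n] for n in cams],x0); print(cams,v.round(4),np.degrees(v[2]).round(1),f,[m.sum()/16 for m in M])
    if len(cams)==2:
      L=[]
      for n,m,p in zip(cams,M,ps):
        off=offs[n]; c=cv2.resize(p["pixels"][off[1]:off[1]+90,off[0]:off[0]+90],None,fx=4,fy=4)
        for mm,col in ((m,(255,0,0)),(hullmask(p,v,off),(0,255,0))):
            cs,_=cv2.findContours(mm,0,2); cv2.drawContours(c,cs,-1,col,1)
        L.append(c)
      cv2.imwrite("pics/fit2.png",np.hstack(L))
E
```

```text
('scene', 'side') [ 0.4983 -0.0641  0.1192] 6.8 0.24452324347557453 [np.float64(387.0), np.float64(409.6875)]
('scene',) [ 0.4977 -0.0638  0.1285] 7.4 0.14142259414225944 [np.float64(387.0)]
('side',) [ 0.499  -0.0643  0.1065] 6.1 0.09653840849537998 [np.float64(409.6875)]
```

View pics/fit2.png

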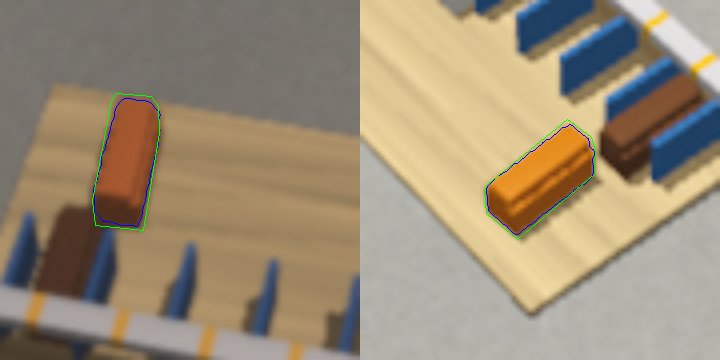

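The block fit agrees in both cameras: origin at world (0.498, -0.064), turned about 7°. The far gaps beside the target gap are empty. First I'll shut the gripper and square it to the rack.

```bash
python3 -m handwheel '[[0,0,0,0,0,-0.0208],[0,0,0,0,0,-0.0208],[0,0,0,0,0,-0.021],[0,0,0,0,0,0]]' 1 40
python3 - <<'E'
from h import *
r=(0.5647,0.0492,0.0117)
s=bot.observe();print(s["clock"],s["position"],s["tool_rot"],s["grip_width"],s["force"],s["qpos"].round(2))
for P in ([.073,-.148,.067],[.073,-.026,.067],[-.068,-.15,.03],[.0,-.026,.03]): print(P,r2w(r,P))
p=bot.grab_frame("wrist"); cv2.imwrite("pics/w1.png",p["pixels"])
E
```

```text
clock: 1.65
position: [0.233, 0.5799, 0.2313]
tool_rot: [3.142, -0.0, -3.131]
force: [-0.1, 0.0, 0.8]
grip_width: 0.0123
1.65 [0.23304531 0.57991638 0.23129264] [ 3.14154420e+00 -2.14370350e-04 -3.13098445e+00] 0.012334321959885992 [-0.09576813  0.03890807  0.75878272] [-1.19  0.52 -0.13  1.6   0.08  1.03  0.23]
[0.073, -0.148, 0.067] [ 0.63942656 -0.09793579  0.067     ]
[0.073, -0.026, 0.067] [0.6379992  0.02405586 0.067     ]
[-0.068, -0.15, 0.03] [ 0.49845961 -0.10158532  0.03      ]
[0.0, -0.026, 0.03] [0.56500419 0.02320178 0.03      ]
```

View pics/w1.png

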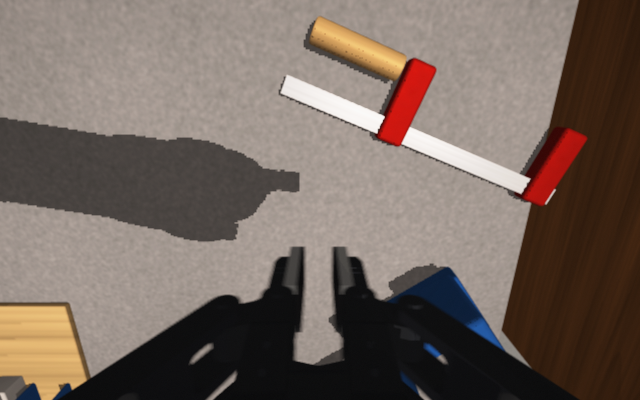

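```bash
python3 -m handwheel '[[-0.57,-0.975,0,0,0,0],[-0.57,-0.975,0,0,0,0],[-0.57,-0.975,0,0,0,0],[-0.57,-0.975,0,0,0,0],[-0.57,-0.975,0,0,0,0],[-0.57,-0.975,0,0,0,0],[-0.57,-0.975,0,0,0,0],[-0.57,-0.975,0,0,0,0]]'
python3 -m handwheel '[[-0.57,-0.975,0,0,0,0],[-0.57,-0.975,0,0,0,0],[-0.57,-0.975,0,0,0,0],[-0.57,-0.975,0,0,0,0],[-0.57,-0.975,0,0,0,0],[-0.57,-0.975,0,0,0,0],[-0.57,-0.975,0,0,0,0],[-0.57,-0.975,0,0,0,0]]'
python3 -m handwheel '[[-0.57,-0.975,0,0,0,0],[-0.57,-0.975,0,0,0,0],[-0.57,-0.975,0,0,0,0],[-0.57,-0.975,0,0,0,0],[-0.57,-0.975,0,0,0,0],[-0.57,-0.975,0,0,0,0],[-0.57,-0.975,0,0,0,0],[-0.57,-0.975,0,0,0,0]]'
```

```text
clock: 2.7
position: [0.3496, 0.3855, 0.2314]
tool_rot: [3.141, 0.0, -3.134]
force: [0.1, -0.4, 0.7]
grip_width: 0.0005
clock: 3.7
position: [0.4658, 0.1919, 0.2315]
tool_rot: [3.141, 0.0, -3.134]
force: [0.2, 1.3, -0.3]
grip_width: -0.0004
clock: 4.7
position: [0.582, -0.0018, 0.2314]
tool_rot: [3.142, 0.0, -3.133]
force: [-0.7, 0.5, -0.1]
grip_width: -0.0001
```

```bash
python3 -m handwheel '[[-0.565,-0.965,0,0,0,0],[-0.565,-0.965,0,0,0,0],[-0.565,-0.965,0,0,0,0],[-0.565,-0.965,0.5,0,0,0],[0,0,1,0,0,0],[0,0,1,0,0,0],[0,0,1,0,0,0],[0,0,0.8,0,0,0]]'
python3 - <<'E'
from h import *
s=bot.observe();print(s["position"],s["tool_rot"],s["force"],s["qpos"].round(2))
for n,(u,v,w,h) in dict(scene=(235,120,180,130),side=(290,120,150,145),wrist=(0,0,640,400)).items():
    p=bot.grab_frame(n)
    c=p["pixels"][v:v+h,u:u+w]; k=1 if n=="wrist" else 4; cv2.imwrite(f"pics/a{n}.png",cv2.resize(c,None,fx=k,fy=k,interpolation=cv2.INTER_CUBIC))
    print(n,proj(p,s["position"]))
E
```

```text
clock: 5.7
position: [0.6391, -0.0968, 0.1228]
tool_rot: [-3.141, -0.0, -3.132]
force: [0.0, -0.2, 0.7]
grip_width: -0.0004
[ 0.63907392 -0.0968395   0.12278383] [-3.14141307e+00 -3.81251185e-04 -3.13248674e+00] [ 0.02179822 -0.1916386   0.66853707] [ 0.02  0.68  0.06  1.63 -0.05  0.83  1.68]
scene [274.49252957 217.72248493]
side [365.52604121 195.77955239]
wrist [319.79173219 263.65306716]
```

View pics/ascene.png

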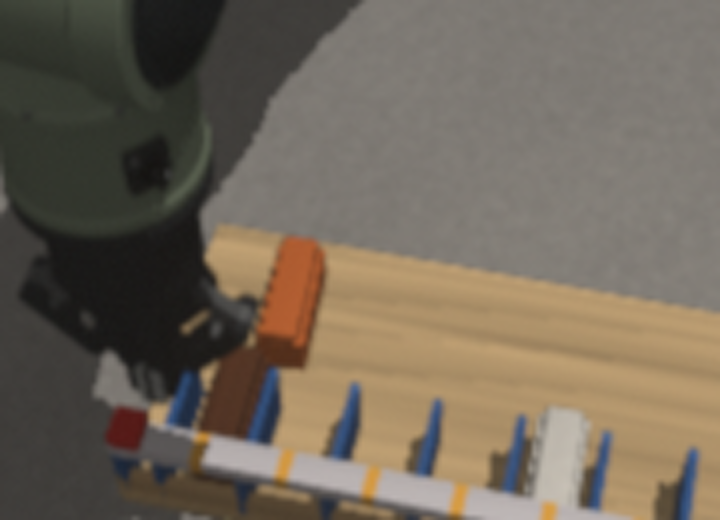

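View pics/aside.png

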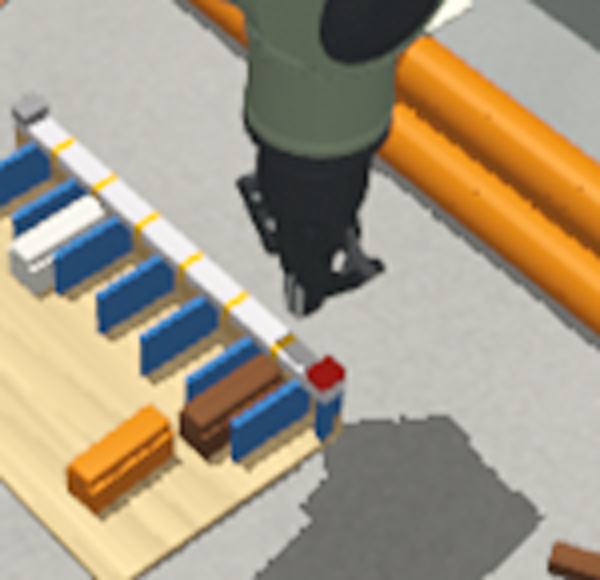

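View pics/awrist.png

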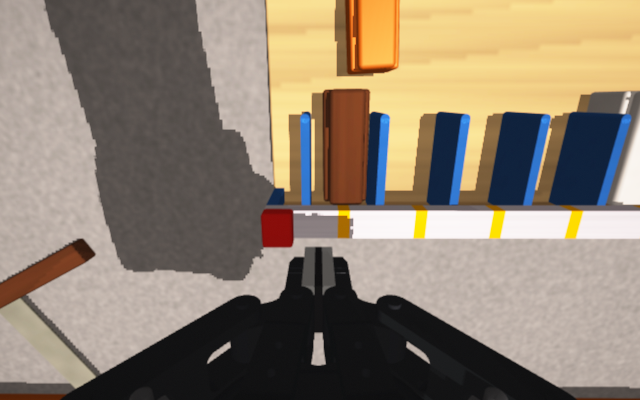

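```bash
python3 - <<'E'
from h import *
p=bot.grab_frame("wrist"); s=bot.observe()
X=s["position"]; R=np.array(p["R"]);t=np.array(p["t"]); d=(R@X+t)[2]; f=200/np.tan(np.radians(p["vertical_fov"])/2); print("tip depth",d,"mm/px",1000*d/f)
h=cv2.cvtColor(p["pixels"],cv2.COLOR_BGR2HSV)
m=((abs(h[...,0].astype(int)-25)<6)&(h[...,1]>150)).astype(np.uint8); m[:203]=0; m[245:]=0
n,l,st,ce=cv2.connectedComponentsWithStats(m)
g=[(st[i].tolist(),ce[i].round(1).tolist()) for i in range(1,n) if st[i,4]>60]; print(g)
np.save("wt.npy",[c for _,c in g])
r=(0.5647,0.0492,0.0117)
print(proj(p,r2w(r,TAGS)).round(1).tolist())
for _,c in g: print(back(p,c,.067).round(4), end=" ")
def res(v):return (proj(p,r2w(v,TAGS[:len(g)]))-np.array([c for _,c in g])).ravel()
q=least_squares(res,r); print(q.x,q.fun.round(1))
print("cap",proj(p,r2w(r,[.073,-.174,.079])), "bench rail edges rows", proj(p,r2w(r,np.array([[.063,-.05,.067],[.083,-.05,.067]]))))
E
```

```text
tip depth 0.15905431966431294 mm/px 0.5074674513879148
[([339, 208, 11, 9, 81], [344.3, 211.4]), ([414, 208, 13, 28, 296], [419.7, 221.4]), ([489, 209, 15, 28, 289], [495.9, 221.9]), ([564, 209, 18, 28, 294], [572.2, 222.2])]
[[344.4, 221.2], [420.8, 221.1], [497.3, 221.1], [573.7, 221.0], [650.2, 221.0], [726.8, 220.9]]
[ 0.6321 -0.0803  0.067 ] [ 0.6388 -0.0287  0.067 ] [0.6386 0.0232 0.067 ] [0.6383 0.0752 0.067 ] [ 0.5658058   0.0518887  -0.03494449] [-0.5  2.9  0.6 -3.8  0.4 -1.  -0.4  1.9]
cap [277.64510539 228.15373167] bench rail edges rows [[464.10071348 207.23358624]
 [459.94199439 234.59079565]]
```

The wrist view confirms the rack pose to within about 1 mm. It shows the red cap at (277, 228) and the tags at columns 344, 420, 497 and 573. The shut fingertip is about 14 mm across. Now I'll descend next to the red cap.

```bash
python3 -m handwheel '[[0,-0.12,1,0,0,0],[0,0,0.96,0,0,0],[0,0,0.1,0,0,0],[0,0,0,0,0,0]]'
python3 -m handwheel '[[0,0,0.04,0,0,0],[0,0,0,0,0,0]]'
```

```text
clock: 6.4
position: [0.6399, -0.1, 0.0735]
tool_rot: [-3.141, 0.001, -3.13]
force: [0.0, 0.3, 0.1]
grip_width: 0.0003
clock: 6.65
position: [0.6396, -0.1, 0.072]
tool_rot: [-3.141, 0.001, -3.13]
force: [-0.4, 0.5, -0.1]
grip_width: -0.0
```

```bash
python3 -m handwheel '[[0,0,0.04,0,0,0],[0,0,0,0,0,0]]'
```

```text
clock: 6.9
position: [0.6392, -0.0999, 0.0703]
tool_rot: [-3.142, -0.0, -3.13]
force: [0.1, -0.2, -0.5]
grip_width: -0.0004
```

```bash
python3 -m handwheel '[[0,0,0.06,0,0,0],[0,0,0,0,0,0]]'; python3 -m handwheel '[[0,0,0.04,0,0,0],[0,0,0,0,0,0]]'
```

```text
clock: 7.15
position: [0.6391, -0.0999, 0.0686]
tool_rot: [3.142, -0.0, -3.13]
force: [-1.1, -0.3, -0.1]
grip_width: 0.0002
clock: 7.4
position: [0.6392, -0.0999, 0.0677]
tool_rot: [-3.142, -0.0, -3.13]
force: [0.3, -0.1, 0.7]
grip_width: 0.0002
```

```bash
python3 -m handwheel '[[0,0,0.04,0,0,0],[0,0,0,0,0,0]]'
```

```text
clock: 7.65
position: [0.6393, -0.0999, 0.0671]
tool_rot: [-3.142, 0.0, -3.13]
force: [-2.0, 1.2, 6.0]
grip_width: -0.0001
```

```bash
python3 -m handwheel '[[0,0,0.02,0,0,0],[0,0,0,0,0,0],[0,0.1,0,0,0,0],[0,0.1,0,0,0,0]]'
```

```text
clock: 8.15
position: [0.6398, -0.0964, 0.0672]
tool_rot: [-3.14, 0.002, -3.131]
force: [-0.4, -6.4, 8.5]
grip_width: 0.0002
```

```bash
python3 -m handwheel '[[0,0.2,0.02,0,0,0],[0,0.2,0,0,0,0],[0,0.2,0,0,0,0],[0,0.2,0,0,0,0],[0,0.2,0,0,0,0],[0,0.2,0,0,0,0]]'
```

```text
clock: 8.9
position: [0.6399, -0.0669, 0.0671]
tool_rot: [-3.139, 0.003, -3.132]
force: [-1.0, -8.7, 14.8]
grip_width: 0.0002
```

```bash
python3 -m handwheel '[[0.01,0.2,0,0,0,0],[0.01,0.2,0,0,0,0],[0,0.2,0,0,0,0],[0,0.2,0,0,0,0],[0,0.2,0,0,0,0],[0,0.2,0,0,0,0],[0,0.2,0,0,0,0],[0,0.2,0,0,0,0]]'
```

```text
clock: 9.9
position: [0.639, -0.0269, 0.0671]
tool_rot: [-3.139, 0.003, -3.132]
force: [-0.6, -11.4, 14.5]
grip_width: -0.0001
```

```bash
python3 -m handwheel '[[0,0.2,0,0,0,0],[0,0.2,0,0,0,0],[0,0.2,0,0,0,0],[0,0.2,0,0,0,0],[0,0.2,0,0,0,0],[0,0.2,0,0,0,0],[0,0.2,0,0,0,0],[0,0.2,0,0,0,0]]'
```

```text
clock: 10.9
position: [0.6386, 0.0131, 0.0671]
tool_rot: [-3.14, 0.003, -3.132]
force: [0.2, -9.0, 13.4]
grip_width: -0.0003
```

```bash
python3 -m handwheel '[[0,0.2,0,0,0,0],[0,0.16,0,0,0,0],[0,0.1,0,0,0,0],[0,0,0,0,0,0]]'
python3 - <<'E'
from h import *
s=bot.observe();print(s["position"],s["force"])
p=bot.grab_frame("wrist"); cv2.imwrite("pics/w3.png",p["pixels"]); print(proj(p,s["position"]))
E
```

```text
clock: 11.4
position: [0.6385, 0.0249, 0.0671]
tool_rot: [-3.14, 0.003, -3.131]
force: [-0.3, -7.7, 15.7]
grip_width: 0.0004
[0.63846454 0.0248995  0.06711022] [-0.31414514 -7.69672426 15.65785764]
[320.15506891 261.22964447]
```

View pics/w3.png

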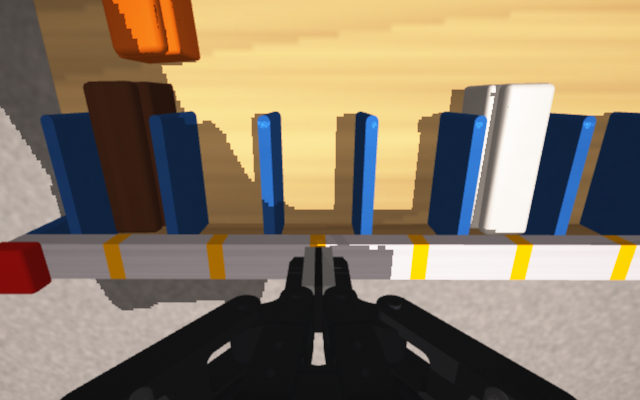

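The fingertip is on the third tag (column 318). I'll lift straight off and go to the right-hand side of the block.

```bash
python3 -m handwheel '[[0,0,-0.6,0,0,0],[0,0,-1,0,0,0],[0,0,-1,0,0,0],[0.947,-0.903,0,0,0,0],[0.947,-0.903,0,0,0,0],[0.947,-0.903,0,0,0,0],[0.947,-0.903,0,0,0,0],[0.947,-0.903,0,0,0,0]]'
python3 -m handwheel '[[0.947,-0.903,0,0,0,0],[0,0,0.8,0,0,0],[0,0,0.8,0,0,0],[0,0,0.8,0,0,0],[0,0,0,0,0,0]]'
python3 - <<'E'
from h import *
s=bot.observe()
offs={"scene":(276,155),"side":(275,190)}
for n,(u,v,w,h) in dict(scene=(235,120,180,130),side=(275,190,90,90),wrist=(0,0,640,400)).items():
    p=bot.grab_frame(n)
    c=p["pixels"][v:v+h,u:u+w]; k=1 if n=="wrist" else 4; cv2.imwrite(f"pics/b{n}.png",cv2.resize(c,None,fx=k,fy=k,interpolation=cv2.INTER_CUBIC))
    if n=="wrist":
        # block top outline predicted
        for v_ in ((.498,-.064,.119),(.499,-.0643,.1065)):
            print(proj(p,r2w(v_,np.array([[x,y,.05] for x in (-.04,.04) for y in (-.012,.012)]))).round(0).tolist())
E
```

```text
clock: 12.45
position: [0.5195, -0.0881, 0.1314]
tool_rot: [3.141, 0.001, -3.13]
force: [0.0, 0.4, -0.0]
grip_width: 0.0002
clock: 13.08
position: [0.4962, -0.1102, 0.0704]
tool_rot: [3.141, -0.002, -3.13]
force: [-0.3, 0.1, 0.4]
grip_width: 0.0001
[[376.0, 180.0], [421.0, 176.0], [383.0, 305.0], [422.0, 302.0]]
[[376.0, 182.0], [421.0, 178.0], [381.0, 307.0], [420.0, 303.0]]
```

View pics/bwrist.png

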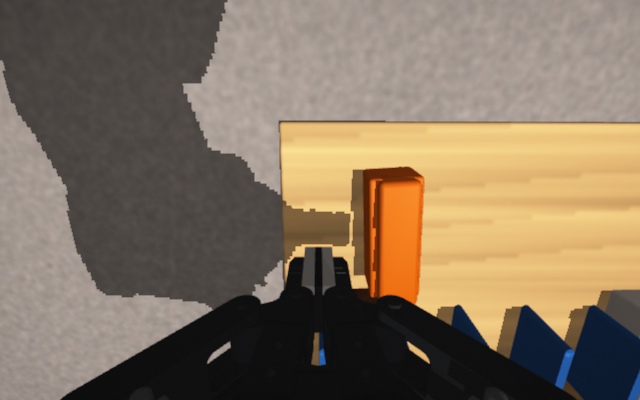

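View pics/bside.png

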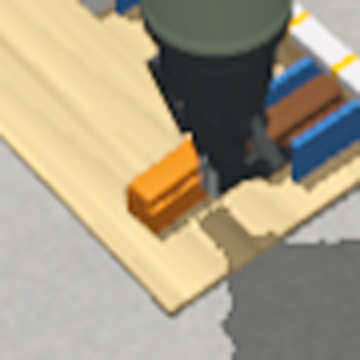

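The prediction and the wrist picture agree: the block's top edges are at columns 376 and 421 and its near end is at row ~178. Now I'll lower beside it.

```bash
python3 -m handwheel '[[-0.04,0,0.8,0,0,0],[0,0,0.8,0,0,0],[0,0,0.6,0,0,0],[0,0.2,0,0,0,0],[0,0,0,0,0,0]]'
python3 - <<'E'
from h import *
p=bot.grab_frame("wrist"); cv2.imwrite("pics/w4.png",p["pixels"])
p=bot.grab_frame("side"); cv2.imwrite("pics/s4.png",cv2.resize(p["pixels"][180:300,260:400],None,fx=4,fy=4,interpolation=cv2.INTER_CUBIC))
E
```

```text
clock: 13.85
position: [0.4981, -0.105, 0.0164]
tool_rot: [3.142, 0.001, -3.129]
force: [0.3, -0.3, -0.6]
grip_width: -0.0003
```

View pics/w4.png

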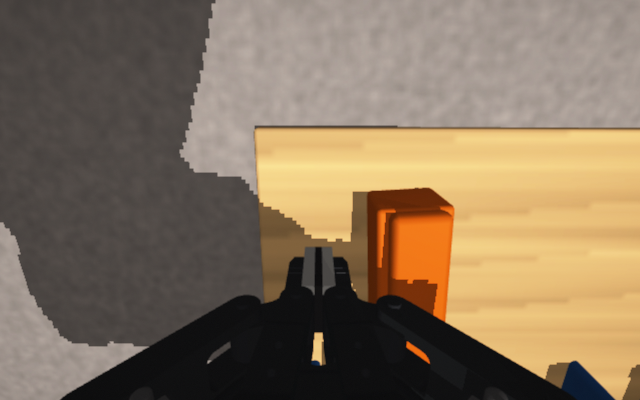

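View pics/s4.png

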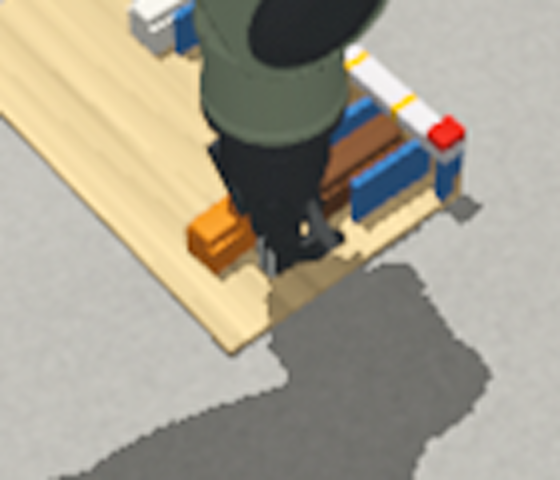

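```bash
python3 - <<'E'
from h import *
p=bot.grab_frame("side")
for name,off,Z,T in (("a",(290,120),[(378,268),(350,235),(340,290),(300,314)],(.6391,-.0968,.1228)),("s4",(260,180),[(342,238),(318,205),(285,270)],(.4981,-.105,.0164))):
  for z in Z:
    uv=(np.array(z)+.5)/4-.5+off
    q=least_squares(lambda v:proj(p,[T[0],T[1]+v[0],T[2]+v[1]])-uv,[0,.02]); print(name,z,(q.x*1000).round(1))
E
```

```text
a (378, 268) [-65.8  97.5]
a (350, 235) [-38.2 105.6]
a (340, 290) [-33.7  46.4]
a (300, 314) [  2.9 -13. ]
s4 (342, 238) [-70.6 109.3]
s4 (318, 205) [-45.9 119.7]
s4 (285, 270) [-10.7   4.6]
```

```bash
python3 -m handwheel '[[0,0.1,0,0,0,0],[0,0.1,0,0,0,0],[0,0.1,0,0,0,0],[0,0.1,0,0,0,0],[0,0.1,0,0,0,0],[0,0.1,0,0,0,0]]'
python3 -m handwheel '[[0,0.1,0,0,0,0],[0,0.1,0,0,0,0],[0,0.1,0,0,0,0],[0,0.1,0,0,0,0],[0,0.1,0,0,0,0],[0,0.1,0,0,0,0]]'
python3 - <<'E'
from h import *
s=bot.observe(); print(s["force"],s["moment"])
p=bot.grab_frame("wrist"); cv2.imwrite("pics/w5.png",p["pixels"])
E
```

```text
clock: 14.75
position: [0.4975, -0.0904, 0.0158]
tool_rot: [-3.142, -0.0, -3.13]
force: [0.1, -0.3, 0.9]
grip_width: -0.0001
clock: 15.5
position: [0.4974, -0.0753, 0.0158]
tool_rot: [-3.142, 0.0, -3.13]
force: [0.2, -0.8, 0.0]
grip_width: 0.0004
[ 0.18267692 -0.78171513  0.03434004] [-0.14151373  0.01845847 -0.02985105]
```

View pics/w5.png

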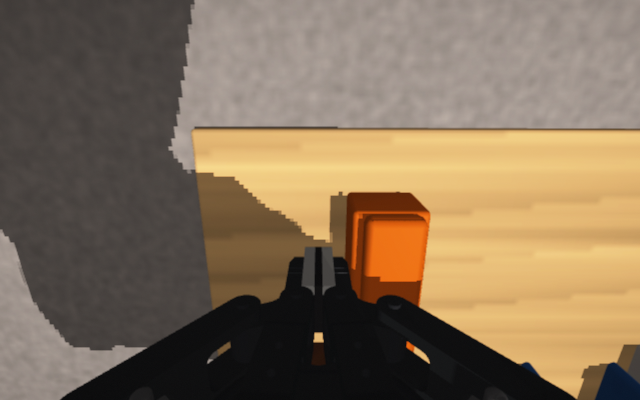

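```bash
python3 - <<'E'
from h import *
p=bot.grab_frame("wrist")
for uv,z in (((347,195),.01),((412,193),.01),((430,212),.05),((366,214),.05),((361,303),.05),((420,303),.05)): print(uv,z,back(p,uv,z).round(4))
b=[(.4975,-.045,a) for a in (0,.0117)]
for v in b: print(proj(p,r2w(v,np.array([[-.04,-.016,.01],[-.04,.016,.01],[-.04,.016,.04],[-.04,-.012,.05],[-.04,.012,.05],[.04,.012,.05]]))).round(0).tolist())
E
```

```text
(347, 195) 0.01 [ 0.4637 -0.0621  0.01  ]
(412, 193) 0.01 [ 0.4623 -0.0301  0.01  ]
(430, 212) 0.05 [ 0.4576 -0.0354  0.05  ]
(366, 214) 0.05 [ 0.4587 -0.0588  0.05  ]
(361, 303) 0.05 [ 0.4973 -0.0586  0.05  ]
(420, 303) 0.05 [ 0.497  -0.0346  0.05  ]
[[350.0, 183.0], [415.0, 184.0], [438.0, 203.0], [371.0, 211.0], [437.0, 212.0], [413.0, 380.0]]
[[349.0, 183.0], [414.0, 183.0], [436.0, 203.0], [370.0, 211.0], [435.0, 211.0], [414.0, 380.0]]
```

The block has squared up to the finger, with its centre at y≈-0.046. It needs y≈+0.022, so about 69 mm more.

```bash
python3 -m handwheel '[[0,0.12,0,0,0,0],[0,0.16,0,0,0,0],[0,0.16,0,0,0,0],[0,0.16,0,0,0,0],[0,0.16,0,0,0,0],[0,0.16,0,0,0,0],[0,0.16,0,0,0,0],[0,0.16,0,0,0,0]]'
python3 -m handwheel '[[0,0.16,0,0,0,0],[0,0.16,0,0,0,0],[0,0.16,0,0,0,0],[0,0.16,0,0,0,0],[0,0.16,0,0,0,0],[0,0.16,0,0,0,0],[0,0.12,0,0,0,0],[0,0.08,0,0,0,0]]'
python3 - <<'E'
from h import *
s=bot.observe(); print(s["force"],s["moment"])
p=bot.grab_frame("wrist"); cv2.imwrite("pics/w6.png",p["pixels"])
E
```

```text
clock: 16.6
position: [0.497, -0.0442, 0.0158]
tool_rot: [-3.142, 0.0, -3.13]
force: [-0.6, -1.1, 1.1]
grip_width: 0.0002
clock: 17.6
position: [0.4967, -0.0153, 0.0158]
tool_rot: [-3.142, -0.0, -3.13]
force: [0.2, -1.6, 0.9]
grip_width: -0.0002
[ 0.24104293 -1.64725818  0.94478125] [-0.15602178  0.00133153  0.04523881]
```

View pics/w6.png

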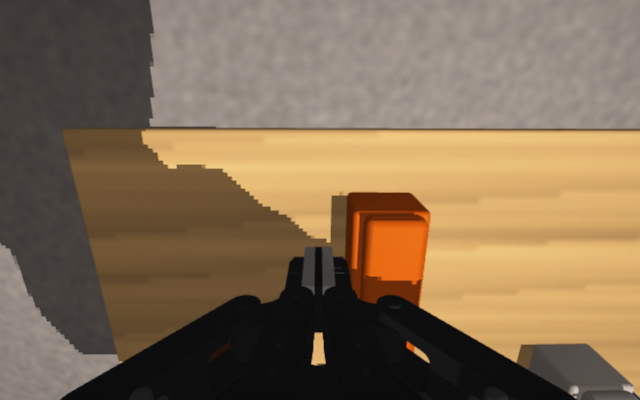

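```bash
python3 -m handwheel '[[0,0.12,0,0,0,0],[0,0.12,0,0,0,0],[0,0.08,0,0,0,0],[0,0.02,0,0,0,0],[0,-0.1,0,0,0,0],[0,-0.5,0,0,0,0]]'
python3 -m handwheel '[[0.5,0,0,0,0,0],[1,0,0,0,0,0],[1,0,0,0,0,0],[0,0,0,0,0,0]]'
python3 - <<'E'
from h import *
offs={"scene":(276,155),"side":(275,190)}
ps=[]
for n in ("scene","side","wrist"):
    p=bot.grab_frame(n); ps.append(p); cv2.imwrite(f"pics/c{n}.png",p["pixels"])
cv2.imwrite("pics/c.png",np.hstack([cv2.resize(ps[i]["pixels"][v:v+100,u:u+100],None,fx=4,fy=4,interpolation=cv2.INTER_CUBIC) for i,u,v in ((0,285,160),(1,250,160))]))
E
```

```text
clock: 18.4
position: [0.4968, -0.022, 0.0158]
tool_rot: [3.141, 0.0, -3.129]
force: [0.6, -0.1, 0.1]
grip_width: 0.0002
clock: 18.9
position: [0.4321, -0.0231, 0.0159]
tool_rot: [-3.141, -0.002, -3.131]
force: [0.3, -0.5, 1.0]
grip_width: 0.0001
```

View pics/cwrist.png

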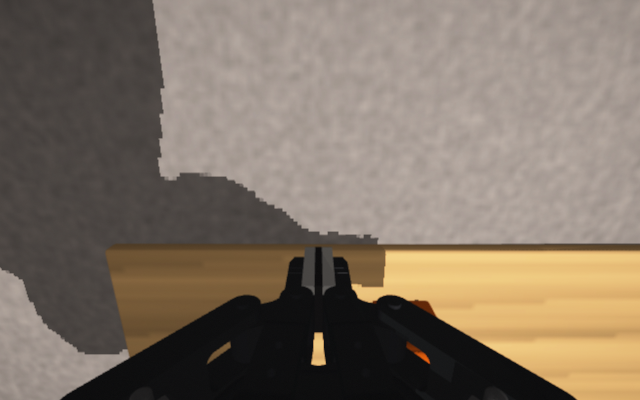

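View pics/c.png

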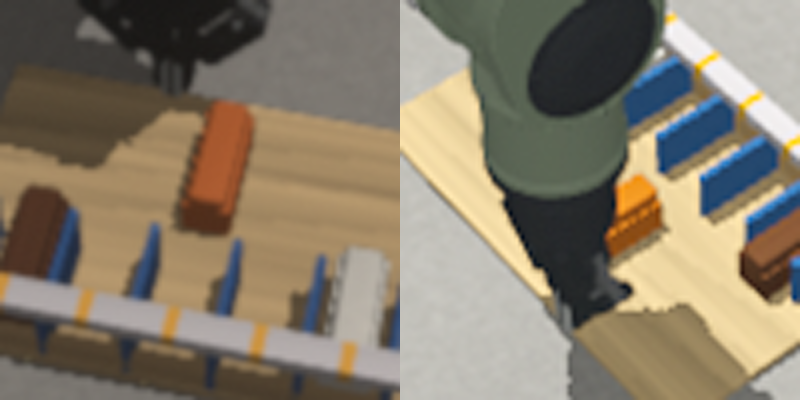

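```bash
python3 - <<'E'
from h import *
p=bot.grab_frame("scene"); r=(.5647,.0492,.0117)
v,f,M=fitblock([p],[(300,165)],[.498,.022,.01]); print(v.round(4),np.degrees(v[2]),f,M[0].sum()/16)
d=v[:2]-r[:2]; c,s=np.cos(r[2]),np.sin(r[2]); print("rack",c*d[0]+s*d[1],-s*d[0]+c*d[1])
E
```

```text
[0.4974 0.0222 0.0236] 1.3546345264337032 0.10489705063995547 402.625
rack -0.06762413628371376 -0.0262127359671608
```

The block is at rack (-67.6, -26.2) mm, within 1° of straight and lined up with the third gap. I'll move in behind it and push.

```bash
python3 -m handwheel '[[0,0.89,0,0,0,0],[0,0.89,0,0,0,0],[0,0,0,0,0,0],[-0.2,0,0,0,0,0],[-0.2,0,0,0,0,0],[-0.16,0,0,0,0,0],[0,0,0,0,0,0]]'
python3 -m handwheel '[[-0.16,0,0,0,0,0],[-0.16,0,0,0,0,0],[-0.16,0,0,0,0,0],[-0.16,0,0,0,0,0],[-0.16,0,0,0,0,0],[-0.16,0,0,0,0,0]]'
python3 - <<'E'
from h import *
s=bot.observe(); print(s["force"],s["position"])
p=bot.grab_frame("scene"); r=(.5647,.0492,.0117)
v,f,M=fitblock([p],[(300,165)],[.518,.022,.01]); print(v.round(4),np.degrees(v[2]),f,M[0].sum()/16)
d=v[:2]-r[:2]; c,s=np.cos(r[2]),np.sin(r[2]); print("rack",c*d[0]+s*d[1],-s*d[0]+c*d[1])
cv2.imwrite("pics/d.png",cv2.resize(p["pixels"][155:275,275:425],None,fx=4,fy=4,interpolation=cv2.INTER_CUBIC))
E
```

```text
clock: 19.98
position: [0.4481, 0.0217, 0.0158]
tool_rot: [-3.142, 0.0, -3.131]
force: [-0.7, 0.4, -0.8]
grip_width: 0.0001
clock: 20.72
position: [0.472, 0.0222, 0.0158]
tool_rot: [-3.142, -0.0, -3.13]
force: [-1.2, -0.2, -0.6]
grip_width: 0.0
[-1.1507544  -0.23572932 -0.5867914 ] [0.47202623 0.02223801 0.0158042 ]
[0.5216 0.023  0.0228] 1.3037764784053703 0.10413311862587227 419.0625
rack -0.043390506938814896 -0.02564423288156446
```

View pics/d.png

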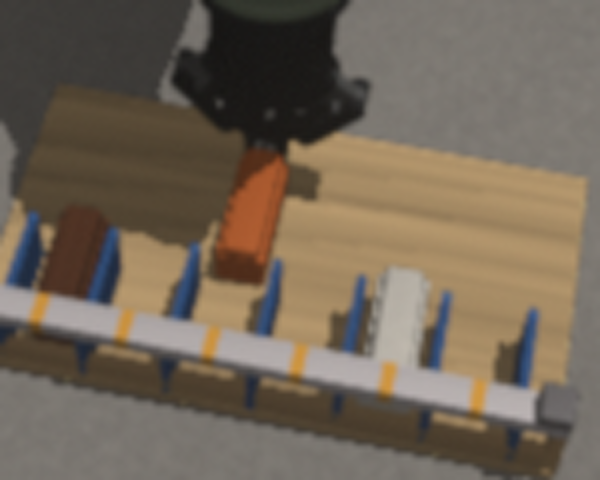

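The oak block is lined up with the mouth of the third gap, entering at (240, 270) in the zoomed picture. I'll keep pushing.

```bash
python3 -m handwheel '[[-0.16,0,0,0,0,0],[-0.16,0,0,0,0,0],[-0.16,0,0,0,0,0],[-0.16,0,0,0,0,0],[-0.16,0,0,0,0,0],[-0.16,0,0,0,0,0],[-0.16,0,0,0,0,0],[-0.16,0,0,0,0,0]]'
python3 - <<'E'
from h import *
p=bot.grab_frame("scene"); r=(.5647,.0492,.0117)
v,f,M=fitblock([p],[(300,165)],[.552,.022,.01]); print(v.round(4),np.degrees(v[2]),f,M[0].sum()/16)
d=v[:2]-r[:2]; c,s=np.cos(r[2]),np.sin(r[2]); print("rack",c*d[0]+s*d[1],-s*d[0]+c*d[1])
E
```

```text
clock: 21.78
position: [0.504, 0.0226, 0.0158]
tool_rot: [-3.142, -0.0, -3.13]
force: [-1.4, -0.1, 0.6]
grip_width: -0.0001
[0.5547 0.0236 0.0172] 0.9841728371390195 0.14269829503335807 454.9375
rack -0.010339366309863377 -0.025433822178035102
```

```bash
python3 -m handwheel '[[-0.16,0,0,0,0,0],[-0.16,0,0,0,0,0],[-0.16,0,0,0,0,0],[-0.16,0,0,0,0,0],[-0.16,0,0,0,0,0],[-0.16,0,0,0,0,0],[-0.16,0,0,0,0,0],[-0.16,0,0,0,0,0]]'
python3 - <<'E'
from h import *
p=bot.grab_frame("scene")
cv2.imwrite("pics/e.png",cv2.resize(p["pixels"][155:275,275:425],None,fx=4,fy=4,interpolation=cv2.INTER_CUBIC))
E
```

```text
clock: 22.82
position: [0.536, 0.023, 0.0158]
tool_rot: [3.142, -0.0, -3.13]
force: [-1.8, -0.2, 0.8]
grip_width: -0.0
```

View pics/e.png

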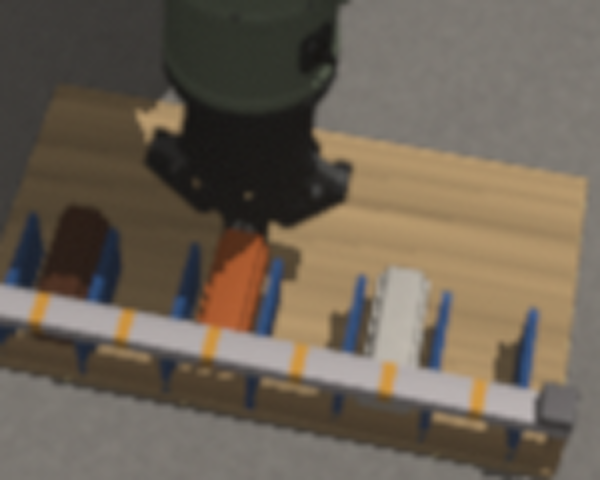

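Going in straight. About 13 mm is left, so I'll push slowly and watch for the stop.

```bash
python3 -m handwheel '[[-0.1,0,0,0,0,0],[-0.1,0,0,0,0,0],[-0.1,0,0,0,0,0],[-0.08,0,0,0,0,0]]'
```

```text
clock: 23.38
position: [0.5454, 0.0231, 0.0158]
tool_rot: [-3.142, 0.0, -3.13]
force: [-0.6, 0.2, -0.2]
grip_width: 0.0003
```

```bash
python3 -m handwheel '[[-0.06,0,0,0,0,0],[-0.06,0,0,0,0,0],[-0.04,0,0,0,0,0]]'
```

```text
clock: 23.75
position: [0.5492, 0.0231, 0.0158]
tool_rot: [-3.142, -0.0, -3.13]
force: [-6.5, 0.5, 4.9]
grip_width: 0.0003
```

```bash
python3 -m handwheel '[[-0.03,0,0,0,0,0],[-0.02,0,0,0,0,0],[0,0,0,0,0,0]]'
```

```text
clock: 24.12
position: [0.5492, 0.0231, 0.0157]
tool_rot: [-3.141, -0.003, -3.13]
force: [-9.0, 0.7, 6.9]
grip_width: 0.0001
```

It has hit a firm stop: the position holds while the force rises. I'll back straight off, lift and check.

```bash
python3 -m handwheel '[[0.1,0,0,0,0,0],[0.4,0,0,0,0,0],[0.8,0,0,0,0,0],[0.5,0,-1,0,0,0],[0.5,0,-1,0,0,0],[0.5,0,-1,0,0,0],[0.5,0,-1,0,0,0],[0,-1,-1,0,0,0]]'
python3 -m handwheel '[[0,-1,-1,0,0,0],[0,-1,-1,0,0,0],[0,-1,0,0,0,0],[0,-1,0,0,0,0],[0,-1,0,0,0,0],[0,-1,0,0,0,0],[0,-1,0,0,0,0],[0,0,0,0,0,0]]'
python3 - <<'E'
from h import *
ps={n:bot.grab_frame(n) for n in ("scene","side","wrist")}
r=(.5647,.0492,.0117); u={}
for n,o in (("scene",(300,165)),("side",(290,150))):
    p=ps[n]; v,f,M=fitblock([p],[o],[.599,.024,.01]); d=v[:2]-r[:2]; c,s=np.cos(r[2]),np.sin(r[2]); print(n,"rack",c*d[0]+s*d[1],-s*d[0]+c*d[1],np.degrees(v[2]),f,M[0].sum()/16)
    # predicted outline at home
    home=(*r2w(r,[.035,-.026,0])[:2],r[2])
    P=r2w(home,np.array([[-.04,-.016,.01],[-.04,.016,.01],[-.04,-.012,.05],[-.04,.012,.05],[.04,-.012,.05],[.04,.012,.05]]))
    uv=proj(p,P); O={"scene":(275,155),"side":(240,130)}[n]
    im=cv2.resize(p["pixels"][O[1]:O[1]+125,O[0]:O[0]+150],None,fx=4,fy=4,interpolation=cv2.INTER_CUBIC)
    for q in (uv-O+.5)*4: cv2.circle(im,tuple(q.round().astype(int).tolist()),2,(0,255,0),-1)
    cv2.imwrite(f"pics/f{n}.png",im)
cv2.imwrite("pics/fw.png",ps["wrist"]["pixels"])
E
```

```text
clock: 25.12
position: [0.4672, -0.0018, 0.1416]
tool_rot: [3.141, -0.0, -3.127]
force: [0.6, -0.4, -0.2]
grip_width: -0.0001
clock: 26.12
position: [0.4696, -0.1793, 0.1907]
tool_rot: [-3.141, 0.0, -3.133]
force: [-0.0, 0.2, -0.1]
grip_width: 0.0002
scene rack 0.02411170693243404 -0.025493935697115992 4.452778745019451 0.4429791509670937 277.9375
side rack 0.01862768283327835 -0.0038824356388090326 52.59232215327786 0.7624063196273041 73.375
```

View pics/fscene.png

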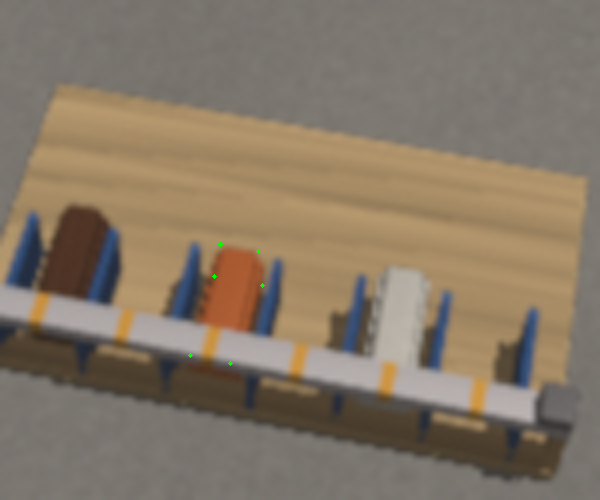

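View pics/fside.png

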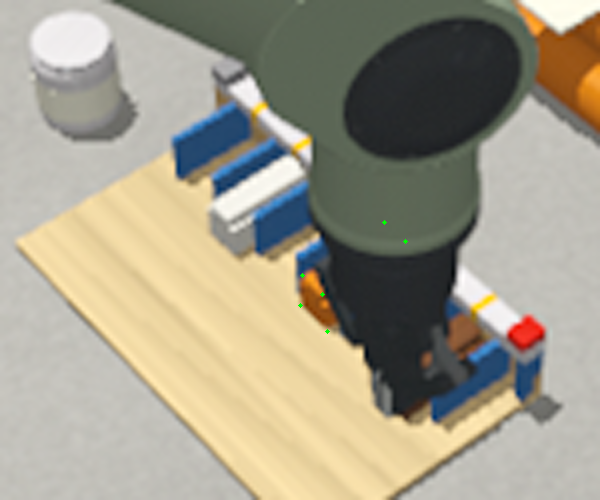

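View pics/fw.png

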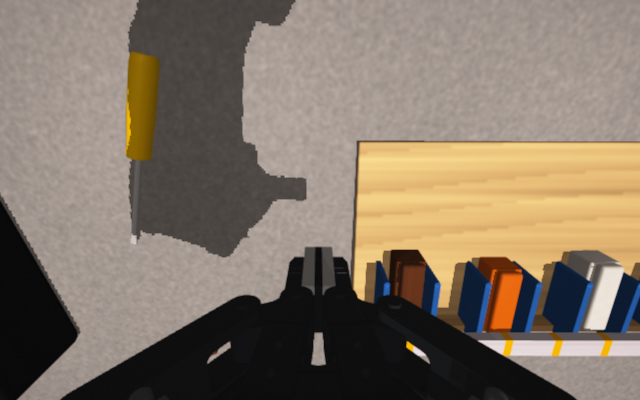

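```bash
python3 - <<'E'
from h import *
p=bot.grab_frame("wrist"); r=(.5647,.0492,.0117)
u0=350; im=cv2.resize(p["pixels"][225:375,u0:640],None,fx=2.7,fy=2.7,interpolation=cv2.INTER_CUBIC)
home=(*r2w(r,[.035,-.026,0])[:2],r[2])
for rx,col in ((.035,(0,255,0)),(.031,(255,0,255))):
    h=(*r2w(r,[rx,-.026,0])[:2],r[2])
    for q in (proj(p,r2w(h,np.array([[-.04,y,z] for y,z in ((-.012,.05),(.012,.05),(-.016,.01),(.016,.01))])))-[u0,225]+.5)*2.7: cv2.circle(im,tuple(q.round().astype(int).tolist()),2,col,-1)
c=proj(p,r2w(r,np.array([[-.135,-.185,.01],[-.135,0,.01],[.063,-.026,.067]]))); print(c)
cv2.imwrite("pics/g.png",im)
E
```

```text
[[358.45268055 140.7589412 ]
 [539.80428527 140.87955775]
 [509.69561961 339.46463544]]
```

View pics/g.png

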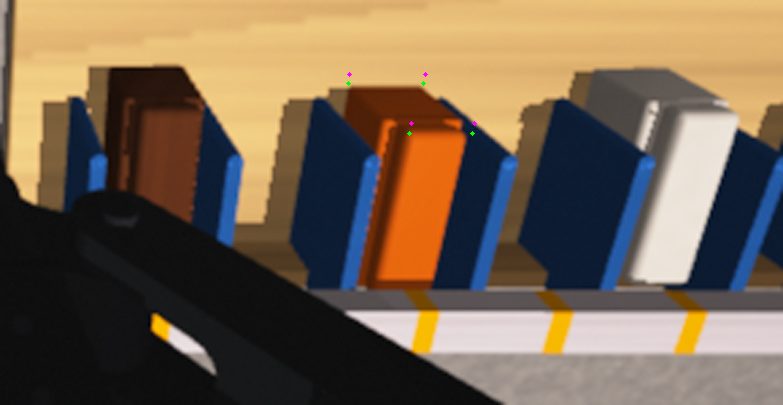

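```bash
python3 - <<'E'
from h import *
p=bot.grab_frame("wrist"); r=(.5647,.0492,.0117)
def rk(uv,z):
    X=back(p,(np.array(uv)+.5)/2.7-.5+[350,225],z); d=X[:2]-r[:2]; c,s=np.cos(r[2]),np.sin(r[2]); return np.round([1000*(c*d[0]+s*d[1]),1000*(-s*d[0]+c*d[1])],1)
for n,b1,b2,t1,t2 in (("dark",(109,68),(180,67),(133,104),(203,103)),("oak",(348,88),(420,87),(388,121),(463,124)),("white",(590,71),(668,69),(650,104),(735,112))):
    print(n,"bottom",rk(b1,.01),rk(b2,.01),"top",rk(t1,.05),rk(t2,.05), "shoulder z.04",rk(t1,.04),rk(t2,.04))
for q in ((97,158),(234,160),(371,158),(510,160),(650,160)): print("div",rk(q,.055))
E
```

```text
dark bottom [ -11.5 -143.7] [ -12.  -113.7] top [ -16.8 -143.8] [ -17.3 -117.5] shoulder z.04 [ -11.2 -140.9] [ -11.7 -113.7]
oak bottom [ -2.1 -41. ] [ -2.6 -10.4] top [ -9.7 -46.6] [ -8.4 -17.9] shoulder z.04 [ -3.8 -40.2] [ -2.5 -10.5]
white bottom [-10.3  60.2] [-11.3  93. ] top [-17.1  50.8] [-13.7  83.8] shoulder z.04 [-11.4  60.5] [-8.  94.7]
div [   3.3 -157. ]
div [   4.2 -105.1]
div [  3.2 -53.4]
div [ 4.  -0.6]
div [ 4.  52.3]
```

```bash
python3 - <<'E'
from h import *
a=cv2.imread("pics/scene0.png").astype(int); p=bot.grab_frame("scene"); b=p["pixels"].astype(int)
for n,(u,v,w,h) in dict(dark=(281,204,28,24),white=(366,220,20,25),tin=(440,220,45,45),screw=(185,135,55,60),oakgap=(318,212,26,25)).items():
    print(n,np.abs(a-b)[v:v+h,u:u+w].mean().round(2))
cv2.imwrite("pics/hs.png",np.vstack([cv2.resize(x[185:260,180:480].astype(np.uint8),None,fx=2.6,fy=2.6,interpolation=cv2.INTER_CUBIC) for x in (a,b)]))
s=bot.observe(); print(s["clock"],s["force"],s["qd"].round(3))
E
```

```text
dark 10.12
white 3.26
tin 2.84
screw 29.18
oakgap 18.19
26.425 [-0.30128892 -0.80549336  0.07184189] [ 0.002  0.001  0.003 -0.003  0.001  0.003  0.002]
```

View pics/hs.png

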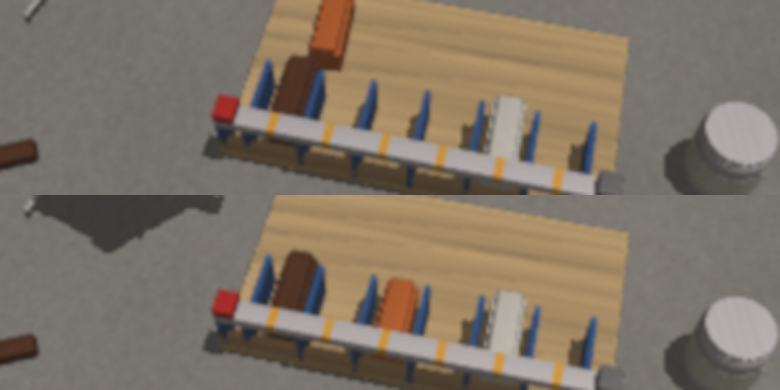

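```bash
python3 -c "
from workcell import bot
print(bot.job_done())"
```

```text
the job is handed in; nothing more can be done
None
```

I ran the shut fingertip along the rail and pushed the oak block home in the third gap from the red end. The job was handed in at about 26.4 s; no verdict was reported.

**Rail:** The red cap was at the rack's -y end, so the third gap was the one at rack y = -26 mm. I set the fingertip on the rail beside the red cap, at about rack y = -150 mm. It slid over the first, second and third tags, with 8–16 N of contact at each reading. I lifted it off on the third tag, at about rack y = -25 mm.

**Block:** I pushed the block sideways in line with the gap, then straight in. At the end the finger stopped moving while the force rose to 9 N. That put the block's centre at about rack x = 35 mm, the fully home position.

**Last checks:**
- **Position:** In the wrist picture the block stands upright and centred, at about y = -25.5 mm. Its near end reads about 5 mm in front of the dividers, after correcting the 2–3 mm offset I saw on the dividers.
- **Failed check:** The automatic outline fit of the seated block did not work in either camera, because the rail and arm hid part of it. I relied on the wrist picture and the firm stop instead.
- **Other things:** The dark and white blocks and the tin look unmoved between the first and last pictures. The screwdriver was never approached. Its picture patch changed, which I put down to the arm's shadow.

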